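# Set up the drilling jig for a chair-arm board

## Robot

A 7-joint arm with a two-finger parallel gripper is mounted at the origin on the work surface. World frame = base frame: x ahead of the robot, y to its left, z up, the work surface at z = 0. Lengths are in m, angles in rad, forces in N, time in s.
With the tool pointing down it reaches from about 0.4 to 0.85 m from the base axis. Payload 10.4 kg.
Tool frame: the origin (TCP) lies on the centre line of the jaws, within the pads' length; the fingertips stand 8 mm ahead of it and the grasp point (between the pads) lies 11 mm behind it (r.finger_overhang is the distance from the TCP to the fingertips, in m); z points along the fingers, y is the line along which they close (so a half turn about z gives the same grasp; the last joint's range is limited). The gripper opens to 87 mm and grips with 3 to 60 N. Pads are 19 mm wide; open, the fingers measure 117 mm over their backs; the gripper's body (75 mm by 190 mm) begins 51 mm behind the grasp point.
Start: joints at [1.196, 0.332, -0.065, 1.46, 0.022, 1.35, -0.088], TCP at [0.215, -0.587, 0.231] pointing down, gripper open.
Joint ranges: [-2.6, 2.6], [-0.5, 2.12], [-1.47, 1.34], [0.16, 2.42], [-1.27, 4.41], [0.06, 2.06], [-2.6, 2.6]. Speed limits (rad/s): [2.22, 2.22, 2.79, 2.79, 3.14, 3.14, 3.14].

## Interface

Orientations are given as a unit quaternion [x, y, z, w].
In Python, from bench import r, vision gives the robot as it stands.
- The arm moves only by the tool drive_tool, never from a script. Its argument "series" is a list of rows, each a list of 2 entries, a list of its own where there are three numbers: the shift along the world's x, y, z in cm, then the turn about the world's z in degrees. A call has exactly 10 rows; each row shifts and turns the commanded pose from where the row before left it; what a row does not reach is not made up. A row lasts 1/8 s, in which the tool goes at most 62.5 mm and 10.7 degrees, less where a joint would pass 70% of its speed; a pose out of reach is approached as far as the arm can. A call with a gripper value outside its range is refused whole. "hand" is the closure, from 0 (fully open) to 1 (shut), set as the call begins (left out, the last holds). The fingers move at their own pace and stop on an object; "newtons" is the grip in N (left out, the last holds). Time passes only in rows, so rows that do not move let the fingers close, or fill a call up. It gives the time, the measured TCP pose, the force, the opening and the grip force at its end, in the units of the state.
- r.read_state(): the state, without advancing time (a new reading comes with each control period).
- vision.camera(name): name is "scene" or "top" or "wrist"; returns a dict with "color" (400x640x3 uint8, red, green, blue), "intrinsics" (3x3 intrinsics, pixels), "k1" (the pictures are not rectified: a ray, as slopes to the right and down, at radius r is drawn at 1 + k1 r^2 times it, then the intrinsics apply), "R" (3x3) and "t" (3): a world point X has camera coordinates R X + t; the wrist camera has in their place "mount" (4x4, takes a point from camera to tool coordinates, whose origin is the TCP and whose axes are the flange's). Camera axes: x right, y down, z forward; pixel columns grow to the right and rows downward; lengths in m; the calibration is good to about 2 mm. A picture is of the moment at which its call begins: read the wrist's pose just before it. There is no depth.
- r.close_job(): hands the job in; it is judged then, once.
The state is a dict: "time": time; "joint_positions": joint angles; "joint_vel": joint speeds; "joint_torque": joint torques, N m; "ee_pos": TCP position; "eef_rot": TCP orientation; "ft_force": force on the tool from outside, world axes, zero at the start; "torque": the same for the moment, N m; "width": finger opening in m; "grip_force": force on a finger pad.
Only numpy, scipy, OpenCV 4.12 (cv2) and the standard library are available. Lean on these libraries where they do the work, as an engineer would, in place of code of your own. Each camera call takes 0.05 s, during which the arm holds its last target. There are 200 camera calls.

## Task

Set up the drilling jig for a chair-arm board: lay the MDF backing board on the jig, the plywood arm board on that, and the aluminium drill template on top, knob upwards, with their end holes lined up over the two holes in the jig. Then push one locating pin down through each lined-up set of holes until its head sits fully home on the template. Let go of everything at the end, and do not disturb the hammer, the tack tin or the shears.

Things in the scene. Friction and masses are not known exactly. Their poses are not given: they have to be found in the camera images.
- jig: Drilling jig: plywood base 270 x 100 x 25 mm, screwed to the bench. Origin: centre of its underside, on the bench; x along its length, y across, z up. Two upright register holes of 15 mm bore, ringed with steel, on its centre line at x = +70 and -70 mm, right through. Boards lie on its top face (25 mm up), lengthwise along it.
- backer_mid (a point): MDF backing board (brown, square corners, old drill marks), 230 x 56 x 12 mm, 115 g, lying flat on the bench. The point is its centre, half-way up (6 mm above its underside); x along its length, y across, z up. Two through holes of 15 mm bore at x = +70 and -70 mm on its centre line. It is the same either way round and either face up.
- armboard_mid (a point): Chair-arm board, the workpiece: birch plywood with rounded corners, 220 x 52 x 18 mm, 130 g, lying flat on the bench. The point is its centre, half-way up (9 mm above its underside); x along its length, y across, z up. Two through holes of 15 mm bore at x = +70 and -70 mm. The same either way round.
- template_knob (a point): Drill template: aluminium plate 190 x 48 x 8 mm, 260 g, four dark drill bushes, lying flat; at its centre a round dark wooden knob, 26 to 31 mm across, from 8 to 50 mm above the plate's underside. The point is mid-knob, 30 mm above the plate's underside; x along its length, y across, z up. Two through holes of 15 mm bore at x = +70 and -70 mm. The same either way round.
- pin1_head (a point): Pin, one of two, 70 g, upright in the pin block: black round head 22 mm across, 44 mm tall; below it a 12 mm steel shank 58 mm long, its last 13 mm tapered to a 4 mm tip, to find its hole and draw the boards into line. Point: mid-head, 22 mm above the head's underside, 80 mm above the tip; z up. Either pin fits either hole: home, its head rests on the template, its underside 63 mm above the bench.
- pin2_head (a point): The other locating pin, the same in all respects.
- pinblock: Wooden block 140 x 45 x 62 mm, fixed to the bench, with two upright holes of 15 mm bore in which the pins stand, at x = +35 and -35 mm. Origin: centre of its underside; x along its length, z up.
- hammer_mid (a point): Bystander: tack hammer lying on the bench beyond the work; the point is on its shaft near the middle. Leave it where it lies.
- tin_mid (a point): Bystander: round open tin of tacks, 72 mm across and 40 mm high, beyond the work; the point is its centre. Leave it.
- shears_mid (a point): Bystander: fabric shears with black handles, about 250 mm long, lying flat on the robot's side of the work; the point is near their pivot. Leave them.

How it is judged:
By the outcome, as a careful person would: the job done as asked, in the order asked, and still so for the second after the job is handed in, with the robot touching nothing.
It also fails if it takes over 128 s, if anything falls off the work surface, if the arm or the gripper's body presses on something with over 40 N, if the wrist force passes 120 N, or if a joint passes its speed limit or range.

## Working session

There is one attempt and no reset: what is moved stays moved. The work goes in short steps, Python scripts to look and compute and a tool call to move; the robot and the scene stay as the last step left them, time stands still between calls to the robot, and variables do not carry over. Pictures are saved under pics/ and viewed, at most 14 in all, crops included, and the job is handed in when it is done.

Besides the shell and the picture viewer there is one more tool, called as name(argument=value, ...) on one line, values as JSON. drive_tool: Moves the arm, as the interface text tells. Its arguments: {"type":"object","properties":{"series":{"type":"array"},"hand":{"type":"number"},"newtons":{"type":"number"}},"required":["series"]}

```bash
ls; mkdir -p pics; cat > h.py <<'E'
import numpy as np, cv2
from bench import r, vision
from scipy.spatial.transform import Rotation as Ro
def cam(n):
    s=r.read_state(); c=vision.camera(n)
    if 'mount' in c:
        T=np.eye(4);T[:3,:3]=Ro.from_quat(s['eef_rot']).as_matrix();T[:3,3]=s['ee_pos']
        W=T@np.array(c['mount']); c['R']=W[:3,:3].T; c['t']=-W[:3,:3].T@W[:3,3]
    return c
def save(c,f): cv2.imwrite('pics/'+f,c['color'][:,:,::-1])
def D(c): return np.array([c['k1'],0,0,0,0],float)
def pix2w(c,p,z):
    K=np.array(c['intrinsics'],float)
    u=cv2.undistortPointsIter(np.array(p,float).reshape(-1,1,2),K,D(c),None,None,(3,50,1e-9)).reshape(-1,2)
    d=np.c_[u,np.ones(len(u))]@np.array(c['R']); o=-np.array(c['R']).T@np.array(c['t'])
    s=(np.broadcast_to(z,len(u))-o[2])/d[:,2]
    return o+d*s[:,None]
def w2pix(c,X):
    return cv2.projectPoints(np.array(X,float).reshape(-1,1,3),cv2.Rodrigues(np.array(c['R'],float))[0],np.array(c['t'],float),np.array(c['intrinsics'],float),D(c))[0].reshape(-1,2)
E
python3 - <<'E'
from h import *
import pickle
for n in('scene','top','wrist'):
    c=cam(n); save(c,n+'0.png'); pickle.dump(c,open(n+'0.pkl','wb')); print(n,-np.array(c['R']).T@c['t'],np.array(c['R']).round(2).tolist(),c['k1'],c['intrinsics'][0][0])
print(r.read_state())
E
```

```text
pics
scene [ 1.29380592 -0.61947618  0.71357022] [[0.67, 0.74, -0.01], [0.4, -0.38, -0.84], [-0.63, 0.55, -0.55]] 0.009485423265069603 443.92623849844546
top [ 3.73456281e-01 -7.52894603e-04  1.01692794e+00] [[0.07, -1.0, -0.0], [-0.97, -0.07, -0.21], [0.21, 0.02, -0.98]] -0.00030233569816649135 396.65770141906785
wrist [ 0.2813605  -0.5620651   0.38314349] [[0.34, -0.94, -0.0], [-0.91, -0.33, 0.26], [-0.24, -0.09, -0.97]] -0.05456693673401075 312.91488973842314
{'time': 0.15, 'joint_positions': array([ 1.19641474,  0.33271918, -0.064697  ,  1.46072468,  0.0215692 ,
        1.34990981, -0.08849725]), 'joint_vel': array([-9.86471160e-04, -1.20933774e-03,  1.18844956e-03, -2.86615664e-03,
        7.16050849e-04,  1.21257563e-03,  5.11912229e-05]), 'joint_torque': array([ 1.21556783e-03, -6.23635483e+01,  2.49572110e-02, -3.90137172e+01,
       -6.13313843e-02,  3.72728321e-02,  6.98558506e-05]), 'ee_pos': array([ 0.21526878, -0.58646003,  0.22995271]), 'eef_rot': array([ 9.84570076e-01,  1.74989943e-01, -1.01579451e-04, -5.24014188e-04]), 'ft_force': array([-0.36650008,  0.26768856,  0.13420925]), 'torque': array([0.02605374, 0.08459798, 0.02812444]), 'grip_force': 0.0, 'width': 0.08680655009571309}
```

View pics/top0.png

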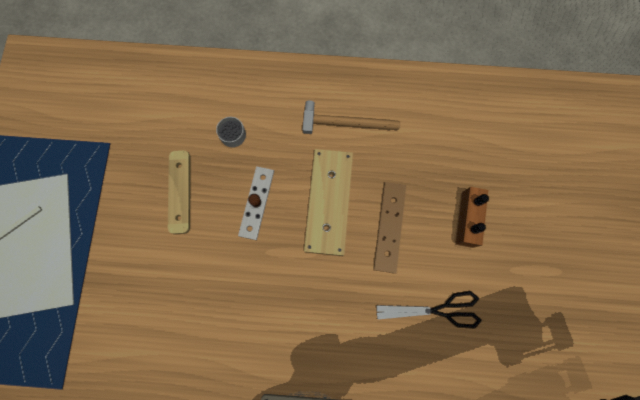

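View pics/scene0.png

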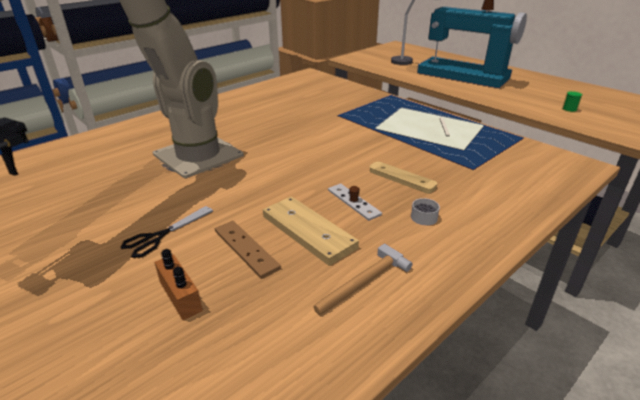

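Top view: arm board at (178,192), template (256,202), jig (328,203), backer (390,227), pin block (472,216). The robot and shears are at the bottom, the hammer and tin at the top. Next I'll enlarge the work area to pick out the hole pixels.

```bash
python3 - <<'E'
from h import *
import pickle
c=pickle.load(open('top0.pkl','rb'))
im=c['color'][140:280,155:355,::-1]; im2=c['color'][140:280,300:500,::-1]
o=np.vstack([cv2.resize(i,None,fx=4,fy=4,interpolation=cv2.INTER_CUBIC)[:,:800] for i in (im,im2)])
o=np.vstack([o[:460],o[560:560+140*4]])
o=cv2.resize(o,(800*600//o.shape[0],600)); print(o.shape)
cv2.imwrite('pics/crop1.png',o)
def f(n,p,z):
    w=pix2w(c,p,z); d=w[0]-w[1]; print(n,w.mean(0).round(4),np.hypot(*d[:2]).round(4),np.degrees(np.arctan2(d[1],d[0])).round(1))
f('arm',[(178,163),(178,217)],.018)
f('temp',[(263,177),(249,228)],.008)
f('jig',[(332,174),(326,227)],.025)
f('back',[(394,200),(388,254)],.012)
f('pins',[(481,199),(478,227)],.106)
f('pinsS',[(481,199),(478,227)],.10)
E
```

```text
(600, 470, 3)
arm [0.5901 0.3807 0.018 ] 0.1445 8.5
temp [0.5736 0.1769 0.008 ] 0.1392 -9.1
jig [ 0.5889 -0.0117  0.025 ] 0.1396 -2.5
back [ 0.5341 -0.1744  0.012 ] 0.1406 -4.3
pins [ 0.5662 -0.3627  0.106 ] 0.0675 -6.7
pinsS [ 0.5675 -0.3651  0.1   ] 0.068 -6.7
```

View pics/crop1.png

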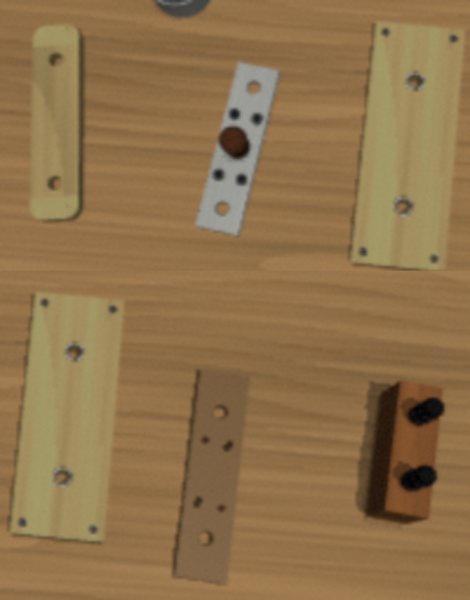

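Hole spacings come out at 0.139–0.1445 m against the true 140 mm, so the estimates are sound. I'll move over the backer for a close look.

drive_tool(series=[[[3.2, 4.1, 0], -2.4], [[3.2, 4.1, 0], -2.4], [[3.2, 4.1, 0], -2.4], [[3.2, 4.1, 0], -2.4], [[3.2, 4.1, 0], -2.4], [[3.2, 4.1, 0], -2.4], [[3.2, 4.1, 0], -2.4], [[3.2, 4.1, 0], -2.4], [[3.2, 4.1, 0], -2.4], [[3.2, 4.1, 0], -2.4]], hand=0, newtons=30)

```text
time: 1.4
ee_pos: [0.5361, -0.1754, 0.2305]
eef_rot: [0.999, -0.034, -0.0, 0.0]
ft_force: [0.7, 0.0, 0.9]
width: 0.0869
grip_force: 0.0
```

```bash
python3 - <<'E'
from h import *
import pickle
c=cam('wrist'); save(c,'w1.png'); pickle.dump(c,open('w1.pkl','wb'))
E
```

```text
(no output)
```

View pics/w1.png

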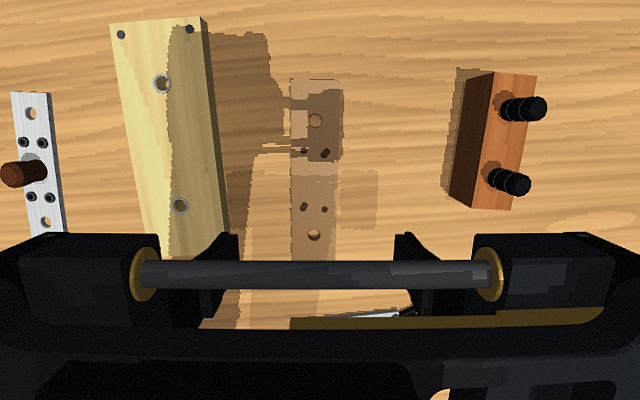

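The wrist view shows the backer holes at (316,121) and (315,235), the jig holes at (162,83) and (180,205), and the template holes at (32,113) and (46,222). The pin heads' ends are near (537,108) and (522,184).

```bash
python3 - <<'E'
from h import *
import pickle
c=pickle.load(open('w1.pkl','rb'))
print(-np.array(c['R']).T@c['t'])
def f(n,p,z):
    w=pix2w(c,p,z); d=w[0]-w[1]; print(n,w.mean(0).round(4),np.hypot(*d[:2]).round(4),np.degrees(np.arctan2(d[1],d[0])).round(1))
f('back',[(316,121),(315,235)],.012)
f('jig',[(162,83),(180,205)],.025)
f('temp',[(32,113),(46,222)],.008)
f('pinstop',[(537,108),(522,184)],.106)
f('pinsbot',[(508,107),(494,179)],.062)
E
```

```text
[ 0.6063278  -0.1799085   0.38377187]
back [ 0.5352 -0.1746  0.012 ] 0.1398 -4.4
jig [ 0.5889 -0.0122  0.025 ] 0.139 -1.5
temp [0.5738 0.1744 0.008 ] 0.1398 -8.8
pinstop [ 0.5713 -0.3706  0.106 ] 0.0682 -6.5
pinsbot [ 0.5707 -0.3695  0.062 ] 0.074 -7.5
```

drive_tool(series=[[[-0.1, 0.1, -2.6], -0.5], [[0, 0, -2.6], 0], [[0, 0, -2.6], 0], [[0, 0, -2.6], 0], [[0, 0, -2.6], 0], [[0, 0, -2.6], 0], [[0, 0, -2.6], 0], [[0, 0, -2.6], 0], [[0, 0, -1.2], 0], [[0, 0, 0], 0]])

```text
time: 2.7
ee_pos: [0.5342, -0.1758, 0.0103]
eef_rot: [0.999, -0.038, -0.0, -0.0]
ft_force: [-0.8, 0.2, 0.4]
width: 0.0868
grip_force: 0.0
```

drive_tool(series=[[[0, 0, 0], 0], [[0, 0, 0], 0], [[0, 0, 0], 0], [[0, 0, 0], 0], [[0, 0, 0], 0], [[0, 0, 0], 0], [[0, 0, 0], 0], [[0, 0, 0], 0], [[0, 0, 0], 0], [[0, 0, 0], 0]], hand=1, newtons=30)

```text
time: 3.95
ee_pos: [0.5345, -0.1756, 0.0108]
eef_rot: [0.999, -0.038, 0.0, 0.0]
ft_force: [-1.4, 1.2, 5.7]
width: 0.0556
grip_force: 30.0
```

drive_tool(series=[[[0, 0, 3], 0], [[0, 0, 3], 0], [[0.9, 2.7, 0], 0.4], [[0.9, 2.7, 0], 0.4], [[0.9, 2.7, 0], 0.4], [[0.9, 2.7, 0], 0.4], [[0.9, 2.7, 0], 0.4], [[0.8, 2.8, 0], 0.4], [[0, 0, -1.5], 0], [[0, 0, 0], 0]])

```text
time: 5.2
ee_pos: [0.586, -0.0136, 0.0538]
eef_rot: [1.0, -0.017, -0.002, 0.0]
ft_force: [-0.6, -0.2, -1.3]
width: 0.0555
grip_force: 30.0
```

```bash
python3 - <<'E'
from h import *
import pickle
c=cam('wrist'); save(c,'w2.png'); pickle.dump(c,open('w2.pkl','wb'))
s=r.read_state();print(s['ee_pos'],np.degrees(2*np.arctan2(s['eef_rot'][1],s['eef_rot'][0])))
E
```

```text
[ 0.58650535 -0.01399745  0.05454499] -2.0118415899821263
```

View pics/w2.png

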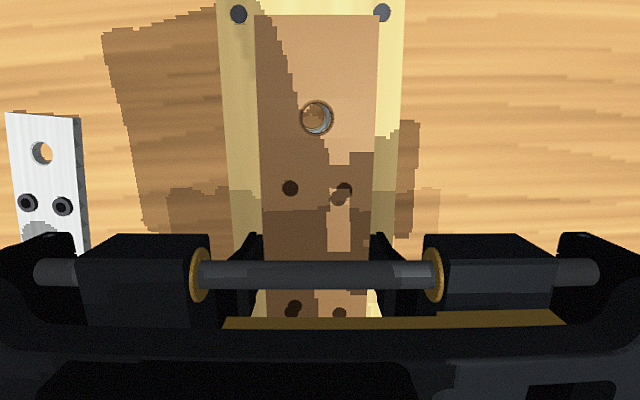

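The front backer hole is at (317,117), with the jig's steel ring visible through it. The jig screws are at (238,13) and (382,13), and the jig's end edge is just above the picture.

```bash
python3 - <<'E'
from h import *
import pickle
c=pickle.load(open('w2.pkl','rb'))
print('hole',pix2w(c,[(317,117)],.056).round(4), 'board edge corners',pix2w(c,[(255,15),(381,13)],.056).round(4).tolist())
print('screws',pix2w(c,[(238,13),(382,13)],.025).round(4).tolist())
print('jig edges left/right',pix2w(c,[(228,120),(403,120)],.025).round(4).tolist())
print('jighole exp pix',w2pix(c,[(0.6589,-.0144,.025),(.6587,-.0140,.025)]))
im=cv2.resize(c['color'][80:150,270:370,::-1],None,fx=6,fy=6,interpolation=cv2.INTER_CUBIC);cv2.imwrite('pics/w2c.png',im)
# jig screws from w1
c=pickle.load(open('w1.pkl','rb'))
print('screws w1',pix2w(c,[(121,34),(189,29)],.025).round(4).tolist())
E
```

```text
hole [[ 0.6576 -0.0163  0.056 ]] board edge corners [[0.7022, 0.0094, 0.056], [0.7012, -0.0458, 0.056]]
screws [[0.713, 0.0234, 0.025], [0.7103, -0.0525, 0.025]]
jig edges left/right [[0.658, 0.0339, 0.025], [0.6547, -0.0651, 0.025]]
jighole exp pix [[313.28009096 115.03304787]
 [312.5813713  115.42470724]]
screws w1 [[0.7126, 0.0227, 0.025], [0.71, -0.0525, 0.025]]
```

View pics/w2c.png

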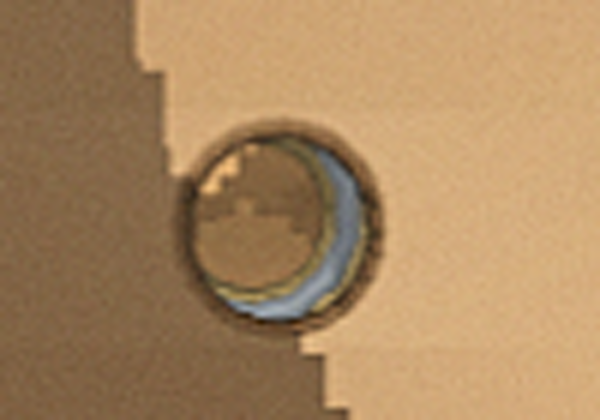

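The jig bore shows through the board hole, offset to its left. The board needs about +2 mm in y and the yaw matches at -2°. I'll lower and release.

drive_tool(series=[[[0.05, 0.2, 0], 0], [[0, 0, -0.5], 0], [[0, 0, -0.5], 0], [[0, 0, -0.4], 0], [[0, 0, -0.3], 0], [[0, 0, -0.15], 0], [[0, 0, -0.05], 0], [[0, 0, 0], 0], [[0, 0, 0], 0], [[0, 0, 0], 0]])

```text
time: 6.5
ee_pos: [0.5879, -0.0107, 0.0366]
eef_rot: [1.0, -0.017, 0.0, 0.0]
ft_force: [-0.0, 0.7, -1.4]
width: 0.0557
grip_force: 30.0
```

drive_tool(series=[[[0, 0, 0], 0], [[0, 0, 0], 0], [[0, 0, 0], 0], [[0, 0, 0], 0], [[0, 0, 1], 0], [[0, 0, 3], 0], [[0, 0, 4], 0], [[0, 0, 4], 0], [[0, 0, 4], 0], [[0, 0, 0], 0]], hand=0)

```text
time: 7.75
ee_pos: [0.5897, -0.0104, 0.2009]
eef_rot: [1.0, -0.017, 0.003, 0.0]
ft_force: [1.4, 0.1, -1.3]
width: 0.087
grip_force: 0.0
```

```bash
python3 - <<'E'
from h import *
import pickle
c=cam('wrist'); save(c,'w3.png'); pickle.dump(c,open('w3.pkl','wb'))
E
```

```text
(no output)
```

View pics/w3.png

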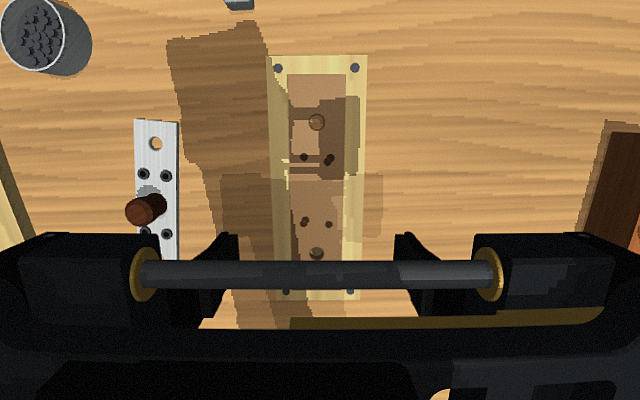

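The backer lies on the jig, with holes at (316,121) and (316,253). Next is the arm board.

drive_tool(series=[[[0, 4, 0.5], 0.5], [[0, 4, 0.5], 0.5], [[0, 4, 0.5], 0.5], [[0, 4, 0.5], 0.5], [[0, 4, 0.5], 0.5], [[0, 4, 0.5], 0.5], [[0, 4, 0], 0.5], [[0, 4, 0], 0.5], [[0, 4, 0], 0], [[0, 3, 0], 0]])

```text
time: 9.05
ee_pos: [0.5869, 0.3809, 0.2252]
eef_rot: [1.0, 0.019, -0.001, 0.0]
ft_force: [0.3, -0.4, 0.3]
width: 0.0874
grip_force: 0.0
```

```bash
python3 - <<'E'
from h import *
import pickle
c=pickle.load(open('w3.pkl','rb'))
w=pix2w(c,[(316,121),(316,253)],.037);print('backer',w.round(4).tolist(),w.mean(0).round(4),pix2w(c,[(278,68),(355,68)],.025).round(4).tolist())
c=cam('wrist'); save(c,'w4.png'); pickle.dump(c,open('w4.pkl','wb'))
E
```

```text
backer [[0.6599, -0.0126, 0.037], [0.5199, -0.0079, 0.037]] [ 0.5899 -0.0103  0.037 ] [[0.7124, 0.0232, 0.025], [0.7099, -0.0529, 0.025]]
```

View pics/w4.png

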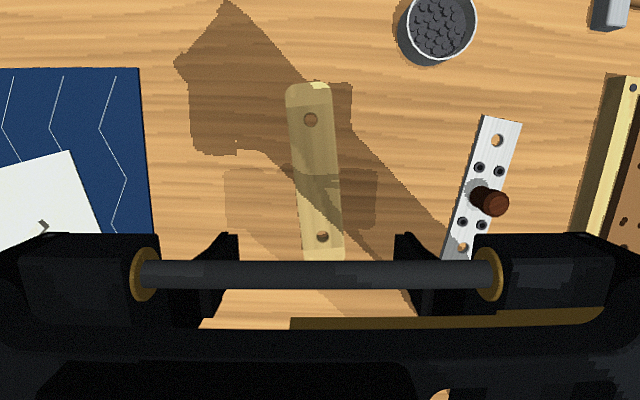

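The arm board holes are at (311,119) and (323,237), and the template holes at (497,140) and (463,247).

```bash
python3 - <<'E'
from h import *
import pickle
c=pickle.load(open('w4.pkl','rb'))
def f(n,p,z):
    w=pix2w(c,p,z); d=w[0]-w[1]; print(n,w.mean(0).round(4),np.hypot(*d[:2]).round(4),np.degrees(np.arctan2(d[1],d[0])).round(1))
f('arm',[(311,119),(323,237)],.018)
f('temp',[(497,140),(463,247)],.008)
s=r.read_state();print(s['ee_pos'],np.degrees(2*np.arctan2(s['eef_rot'][1],s['eef_rot'][0])))
E
```

```text
arm [0.5876 0.3795 0.018 ] 0.1411 7.9
temp [0.5748 0.178  0.008 ] 0.1386 -8.2
[0.58513594 0.38494042 0.22481986] 2.360052239562079
```

drive_tool(series=[[[0, 0, -2.5], 1.4], [[0, 0, -2.5], 1.4], [[0, 0, -2.5], 1.4], [[0, 0, -2.5], 1.4], [[0, 0, -2.5], 0], [[0, 0, -2.5], 0], [[0, 0, -2.5], 0], [[0, 0, -2.0], 0], [[0, 0, -1.4], 0], [[0, 0, -0.5], 0]])

```text
time: 10.35
ee_pos: [0.5876, 0.379, 0.0117]
eef_rot: [0.998, 0.067, -0.0, 0.0]
ft_force: [-0.0, 0.1, 0.4]
width: 0.087
grip_force: 0.0
```

drive_tool(series=[[[0, 0, 0], 0], [[0, 0, 0], 0], [[0, 0, 0], 0], [[0, 0, 0], 0], [[0, 0, 0], 0], [[0, 0, 0], 0], [[0, 0, 0], 0], [[0, 0, 0], 0], [[0, 0, 0], 0], [[0, 0, 0], 0]], hand=1)

```text
time: 11.6
ee_pos: [0.588, 0.3794, 0.0129]
eef_rot: [0.998, 0.067, 0.0, -0.0]
ft_force: [-1.4, -0.9, 5.8]
width: 0.0519
grip_force: 30.0
```

```bash
python3 - <<'E'
from h import *
import pickle
s=r.read_state();print(s['ee_pos'],np.degrees(2*np.arctan2(s['eef_rot'][1],s['eef_rot'][0])))
c=cam('wrist'); save(c,'w5.png'); pickle.dump(c,open('w5.pkl','wb'))
p=w2pix(c,[.5876+.07*np.cos(.138),.3795+.07*np.sin(.138),.018]);print(p)
g=cv2.cvtColor(c['color'],cv2.COLOR_RGB2GRAY)
q=cv2.HoughCircles(cv2.medianBlur(g,3),cv2.HOUGH_GRADIENT,1,20,param1=80,param2=14,minRadius=9,maxRadius=18)
if q is not None:
  for a in q[0]:
    if np.hypot(*(a[:2]-p[0]))<50: print(a,pix2w(c,[a[:2]],.018))
E
```

```text
[0.58800102 0.37938626 0.0128679 ] 7.656215239565655
[[315.55461883 121.54190265]]
[315.5 120.5  17.4] [[0.65739364 0.38921646 0.018     ]]
```

drive_tool(series=[[[0, 0, 3], 0], [[0, 0, 4], 0], [[0, -2, 3], 0], [[0, -3, 0], -1], [[0, -4, 0], -1], [[0, -4, 0], -1], [[0, -4, 0], -1], [[0, -4, 0], -1], [[0, -4, 0], -1], [[0, -4, 0], -1]])

```text
time: 12.9
ee_pos: [0.5874, 0.0878, 0.112]
eef_rot: [1.0, 0.005, -0.0, 0.0]
ft_force: [-0.1, -0.4, -0.1]
width: 0.0518
grip_force: 30.0
```

drive_tool(series=[[[0.1, -4, 0], -1], [[0, -3, 0], -1], [[0, -2, 0], -0.7], [[0, -1, 0], 0], [[0, 0, -2], 0], [[0, 0, -2], 0], [[0, 0, -0.8], 0], [[0, 0, 0], 0], [[0, 0, 0], 0], [[0, 0, 0], 0]])

```text
time: 14.15
ee_pos: [0.5893, -0.0107, 0.0652]
eef_rot: [1.0, -0.018, 0.001, 0.0]
ft_force: [-0.3, 0.8, -0.8]
width: 0.0514
grip_force: 30.0
```

```bash
python3 - <<'E'
from h import *
import pickle
s=r.read_state();print(s['ee_pos'],np.degrees(2*np.arctan2(s['eef_rot'][1],s['eef_rot'][0])))
c=cam('wrist'); save(c,'w6.png'); pickle.dump(c,open('w6.pkl','wb'))
zt=s['ee_pos'][2]-.0129+.018
p=w2pix(c,[s['ee_pos'][0]+.07,s['ee_pos'][1]-.0024,zt])[0];print(zt,p)
u,v=p.astype(int);cv2.imwrite('pics/w6c.png',cv2.resize(c['color'][max(v-45,0):v+45,u-60:u+60,::-1],None,fx=5,fy=5,interpolation=cv2.INTER_CUBIC));print(u-60,v-45)
E
```

```text
[ 0.58933992 -0.01065651  0.06523212] -2.0391528618723456
0.07033212005260678 [316.33917032 120.47383434]
256 75
```

View pics/w6c.png

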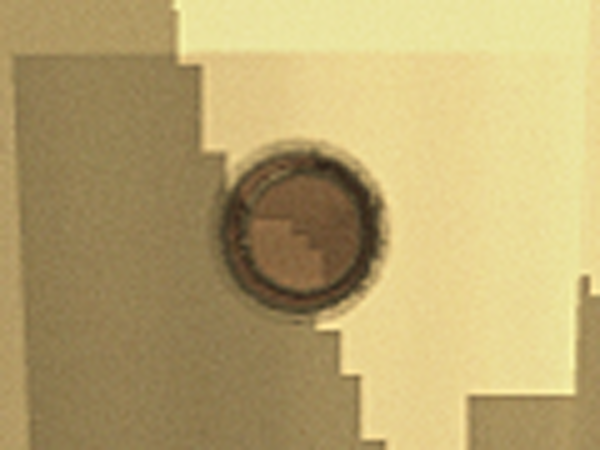

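The bores are concentric in this near-vertical view, so I'll lower and release.

drive_tool(series=[[[0, 0, -0.5], 0], [[0, 0, -0.5], 0], [[0, 0, -0.3], 0], [[0, 0, -0.15], 0], [[0, 0, -0.05], 0], [[0, 0, 0], 0], [[0, 0, 0], 0], [[0, 0, 0], 0], [[0, 0, 0], 0], [[0, 0, 0], 0]])

```text
time: 15.45
ee_pos: [0.589, -0.0107, 0.0498]
eef_rot: [1.0, -0.018, 0.0, 0.0]
ft_force: [-2.4, 0.0, 6.3]
width: 0.0518
grip_force: 30.0
```

drive_tool(series=[[[0, 0, 0], 0], [[0, 0, 0], 0], [[0, 0, 0], 0], [[0, 0, 0], 0], [[0, 0, 1], 0], [[0, 0, 3], 0], [[0, 0, 4], 0], [[0, 0, 4], 0], [[0, 0, 3], 0], [[0, 0, 0], 0]], hand=0)

```text
time: 16.7
ee_pos: [0.5903, -0.0105, 0.203]
eef_rot: [1.0, -0.018, 0.003, 0.0]
ft_force: [-0.3, -0.2, -0.3]
width: 0.087
grip_force: 0.0
```

drive_tool(series=[[[0, 2, 0], -1], [[-0.2, 3, 0], -1], [[-0.2, 3, 0], -1], [[-0.2, 3, 0], -1], [[-0.2, 3, 0], -1], [[-0.2, 2.5, 0], -1], [[-0.2, 1.5, 0], -0.5], [[-0.2, 0.6, 0], 0], [[0, 0, 0], 0], [[0, 0, 0], 0]])

```text
time: 17.95
ee_pos: [0.5752, 0.174, 0.1995]
eef_rot: [0.997, -0.075, 0.0, 0.0]
ft_force: [0.8, -0.3, 0.8]
width: 0.0866
grip_force: 0.0
```

```bash
python3 - <<'E'
from h import *
import pickle
s=r.read_state();print(s['ee_pos'],np.degrees(2*np.arctan2(s['eef_rot'][1],s['eef_rot'][0])))
c=cam('wrist'); save(c,'w7.png'); pickle.dump(c,open('w7.pkl','wb'))
E
```

```text
[0.57520559 0.17404158 0.19952102] -8.617087469024993
```

View pics/w7.png

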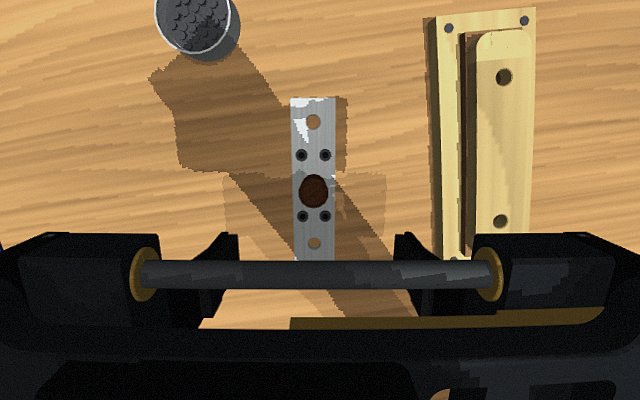

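The template holes are at (313,122) and (314,243). The arm board, now on the stack, has holes at (504,77) and (501,222), and the jig screws are at (449,28) and (525,20).

```bash
python3 - <<'E'
from h import *
import pickle
c=pickle.load(open('w7.pkl','rb'))
def f(n,p,z):
    w=pix2w(c,p,z); d=w[0]-w[1]; print(n,w.mean(0).round(4),np.hypot(*d[:2]).round(4),np.degrees(np.arctan2(d[1],d[0])).round(1))
f('temp',[(313,122),(314,243)],.008)
f('arm',[(504,77),(501,222)],.055)
f('screws',[(449,28),(525,20)],.025)
E
```

```text
temp [0.5744 0.177  0.008 ] 0.1387 -8.2
arm [ 0.5882 -0.0105  0.055 ] 0.1405 -1.5
screws [ 0.7116 -0.015   0.025 ] 0.0764 88.9
```

drive_tool(series=[[[0, 0.2, -2.5], 0.3], [[0, 0, -2.5], 0], [[0, 0, -2.5], 0], [[0, 0, -2.5], 0], [[0, 0, -2.5], 0], [[0, 0, -2.5], 0], [[0, 0, -2], 0], [[0, 0, -1.5], 0], [[0, 0, -0.5], 0], [[0, 0, 0], 0]])

```text
time: 19.25
ee_pos: [0.5752, 0.1774, 0.0098]
eef_rot: [0.997, -0.072, 0.0, -0.0]
ft_force: [0.2, 0.3, -0.8]
width: 0.0872
grip_force: 0.0
```

drive_tool(series=[[[0, 0, 0], 0], [[0, 0, 0], 0], [[0, 0, 0], 0], [[0, 0, 0], 0], [[0, 0, 0], 0], [[0, 0, 0], 0], [[0, 0, 0], 0], [[0, 0, 0], 0], [[0, 0, 0], 0], [[0, 0, 0], 0]], hand=1, newtons=40)

```text
time: 20.5
ee_pos: [0.5749, 0.1772, 0.0096]
eef_rot: [0.997, -0.072, 0.0, 0.0]
ft_force: [-0.2, -0.5, 1.6]
width: 0.0474
grip_force: 40.0
```

```bash
python3 - <<'E'
from h import *
import pickle
s=r.read_state();y=2*np.arctan2(s['eef_rot'][1],s['eef_rot'][0]);print(s['ee_pos'],np.degrees(y))
c=cam('wrist'); save(c,'w8.png'); pickle.dump(c,open('w8.pkl','wb'))
p=w2pix(c,[s['ee_pos'][0]+.07*np.cos(y),s['ee_pos'][1]+.07*np.sin(y),.008])[0];print('exp',p)
g=cv2.cvtColor(c['color'],cv2.COLOR_RGB2GRAY)
q=cv2.HoughCircles(cv2.medianBlur(g,3),cv2.HOUGH_GRADIENT,1,20,param1=80,param2=14,minRadius=11,maxRadius=18)
for a in q[0]:
    if np.hypot(*(a[:2]-p))<60: print(a,pix2w(c,[a[:2]],.008))
print(s['ee_pos']+.07*np.array([np.cos(y),np.sin(y),0]))
E
```

```text
[0.5749017  0.17722409 0.00962632] -8.24342630302742
exp [316.47579335 120.48300279]
[315.5 121.5  16.3] [[0.64377422 0.16771975 0.008     ]]
[0.64417845 0.16718756 0.00962632]
```

drive_tool(series=[[[0, 0, 2], 0], [[0, 0, 4], 0], [[0, 0, 3], 0], [[0.2, -2, 0], 1], [[0.2, -4, 0], 1], [[0.2, -4, 0], 1], [[0.2, -3.8, 0], 1], [[0.2, -3, 0], 1], [[0.2, -1.5, 0], 1.2], [[0.2, -0.5, 0], 0]])

```text
time: 21.8
ee_pos: [0.589, -0.0118, 0.1004]
eef_rot: [1.0, -0.019, 0.0, 0.0]
ft_force: [0.3, 0.2, -3.2]
width: 0.0472
grip_force: 40.0
```

drive_tool(series=[[[0, 0, -1], 0], [[0, 0, -1], 0], [[0, 0, 0], 0], [[0, 0, 0], 0], [[0, 0, 0], 0], [[0, 0, 0], 0], [[0, 0, 0], 0], [[0, 0, 0], 0], [[0, 0, 0], 0], [[0, 0, 0], 0]])

```text
time: 23.05
ee_pos: [0.5889, -0.0108, 0.0796]
eef_rot: [1.0, -0.018, 0.0, 0.0]
ft_force: [0.1, 0.2, -2.3]
width: 0.0475
grip_force: 40.0
```

```bash
python3 - <<'E'
from h import *
import pickle
s=r.read_state();print(s['ee_pos'],np.degrees(2*np.arctan2(s['eef_rot'][1],s['eef_rot'][0])))
c=cam('wrist'); save(c,'w9.png'); pickle.dump(c,open('w9.pkl','wb'))
p=w2pix(c,[s['ee_pos'][0]+.07,s['ee_pos'][1]-.0024,s['ee_pos'][2]])[0];print(p)
u,v=p.astype(int);cv2.imwrite('pics/w9c.png',cv2.resize(c['color'][max(v-45,0):v+45,u-60:u+60,::-1],None,fx=5,fy=5,interpolation=cv2.INTER_CUBIC));print(u-60,v-45)
E
```

```text
[ 0.58889805 -0.0107684   0.07957484] -2.0454640249612184
[316.30819763 120.46566599]
256 75
```

View pics/w9c.png

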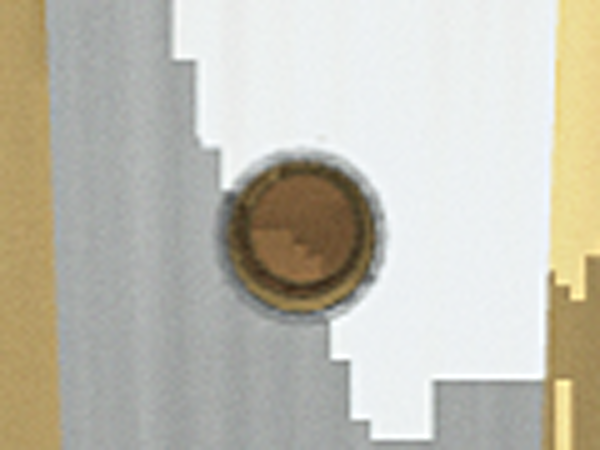

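The bores are concentric again, so I'll lower the template and let go.

drive_tool(series=[[[0, 0, -0.5], 0], [[0, 0, -0.5], 0], [[0, 0, -0.3], 0], [[0, 0, -0.15], 0], [[0, 0, -0.05], 0], [[0, 0, 0], 0], [[0, 0, 0], 0], [[0, 0, 0], 0], [[0, 0, 0], 0], [[0, 0, 0], 0]])

```text
time: 24.35
ee_pos: [0.589, -0.0107, 0.0646]
eef_rot: [1.0, -0.018, 0.0, 0.0]
ft_force: [0.0, -0.5, -2.1]
width: 0.0472
grip_force: 40.0
```

drive_tool(series=[[[0, 0, 0], 0], [[0, 0, 0], 0], [[0, 0, 0], 0], [[0, 0, 0], 0], [[0, 0, 1], 0], [[0, 0, 3], 0], [[0, 0, 4], 0], [[0, 0, 4], 0], [[0, 0, 3], 0], [[0, 0, 0], 0]], hand=0)

```text
time: 25.6
ee_pos: [0.5902, -0.0105, 0.218]
eef_rot: [1.0, -0.018, 0.003, 0.0]
ft_force: [-0.7, 1.1, -0.6]
width: 0.087
grip_force: 0.0
```

drive_tool(series=[[[0, -2, 0], -0.6], [[0, -4, 0], -0.6], [[0, -4, 0], -0.6], [[0, -5, 0], -0.6], [[0, -5, 0], -0.6], [[0, -5, 0], -0.6], [[0, -4, 0], -0.6], [[0, -4, 0], -0.6], [[0, -2, 0], 0], [[0, -1, 0], 0]])

```text
time: 26.85
ee_pos: [0.5882, -0.3717, 0.2136]
eef_rot: [0.998, -0.06, -0.001, -0.0]
ft_force: [0.5, 0.4, -0.0]
width: 0.0872
grip_force: 0.0
```

drive_tool(series=[[[0, 0, 0], 0], [[0, 0, 0], 0], [[0, 0, 0], 0], [[0, 0, 0], 0], [[0, 0, 0], 0], [[0, 0, 0], 0], [[0, 0, 0], 0], [[0, 0, 0], 0], [[0, 0, 0], 0], [[0, 0, 0], 0]])

```text
time: 28.1
ee_pos: [0.5889, -0.3707, 0.2146]
eef_rot: [0.998, -0.06, 0.0, 0.0]
ft_force: [0.7, 1.3, 0.7]
width: 0.087
grip_force: 0.0
```

```bash
python3 - <<'E'
from h import *
import pickle
s=r.read_state();print(s['ee_pos'],np.degrees(2*np.arctan2(s['eef_rot'][1],s['eef_rot'][0])))
c=cam('wrist'); save(c,'w10.png'); pickle.dump(c,open('w10.pkl','wb'))
E
```

```text
[ 0.58890163 -0.37071534  0.21456444] -6.84195094929567
```

View pics/w10.png

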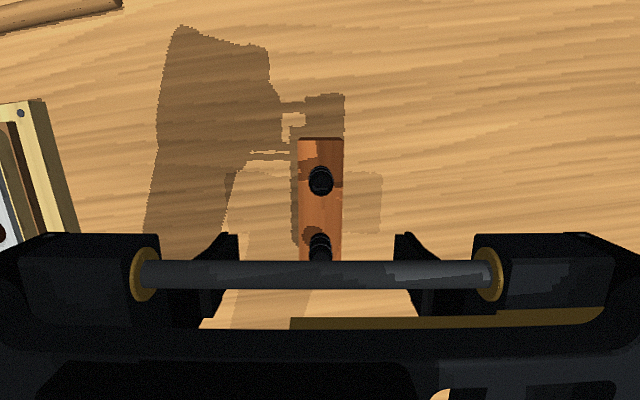

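The front pin head spans about rows 166–196, centred on column 321. The rear pin is at (320,~243), partly behind the gripper. The block's end is near row 138.

```bash
python3 - <<'E'
from h import *
import pickle
c=pickle.load(open('w10.pkl','rb'))
print(pix2w(c,[(321,183)],.106),pix2w(c,[(321,177)],.062))
print('block far corners',pix2w(c,[(299,139),(343,138)],.062))
a=np.radians(-7)
for x,y in[(.6057,-.3745),(.536,-.366)]:
  for z in(.062,.106): print(w2pix(c,[x,y,z]))
g=c['color'][130:262,285:360].max(2); m=(g<50)
n,l,st,ce=cv2.connectedComponentsWithStats(m.astype(np.uint8)); print([(a.tolist()) for a in st if a[4]>30], )
E
```

```text
[[ 0.60635652 -0.37692434  0.106     ]] [[ 0.60355897 -0.377301    0.062     ]]
block far corners [[ 0.64286864 -0.3605541   0.062     ]
 [ 0.63880192 -0.40265873  0.062     ]]
[[317.93708304 175.20963407]]
[[318.26351835 184.08260349]]
[[317.66946692 241.54985165]]
[[317.9327056  259.69853524]]
[[0, 0, 75, 131, 8688], [24, 36, 25, 30, 586], [0, 103, 75, 29, 623]]
```

drive_tool(series=[[[0.9, -0.3, 0], 0], [[0.8, -0.3, -1.8], 0], [[0, 0, -2.5], 0], [[0, 0, -2.5], 0], [[0, 0, -2.5], 0], [[0, 0, -2], 0], [[0, 0, -1.5], 0], [[0, 0, -1], 0], [[0, 0, 0], 0], [[0, 0, 0], 0]])

```text
time: 29.4
ee_pos: [0.6064, -0.377, 0.0775]
eef_rot: [0.998, -0.06, 0.001, 0.0]
ft_force: [0.3, -0.7, 0.1]
width: 0.0869
grip_force: 0.0
```

drive_tool(series=[[[0, 0, 0], 0], [[0, 0, 0], 0], [[0, 0, 0], 0], [[0, 0, 0], 0], [[0, 0, 0], 0], [[0, 0, 0], 0], [[0, 0, 0], 0], [[0, 0, 0], 0], [[0, 0, 0], 0], [[0, 0, 0], 0]], hand=1, newtons=40)

```text
time: 30.65
ee_pos: [0.6059, -0.3768, 0.0766]
eef_rot: [0.998, -0.06, -0.0, 0.0]
ft_force: [-0.2, -0.6, -0.5]
width: 0.0209
grip_force: 40.0
```

```bash
python3 - <<'E'
from h import *
import pickle
c=cam('wrist'); save(c,'w11.png'); pickle.dump(c,open('w11.pkl','wb'))
s=r.read_state();print(s['ee_pos'],s['torque'],s['ft_force'])
print('exp head top pix if centred',w2pix(c,[s['ee_pos'][0],s['ee_pos'][1],.106]))
E
```

```text
[ 0.60586801 -0.37676111  0.07656446] [0.01659259 0.00894395 0.0246859 ] [-0.07028446  0.06795851  0.38371216]
exp head top pix if centred [[316.5057038 284.4534903]]
```

drive_tool(series=[[[0, 0, 2], 0], [[0, 0, 4], 0], [[0, 0, 3], 0], [[0.3, 2, 0], 0], [[0.6, 4, 0], 0], [[0.8, 5, 0], 0], [[0.8, 5, 0], 0], [[0.8, 5, 0], 0], [[0.8, 5, 0], 0], [[0.7, 4, 0], 0]])

```text
time: 31.95
ee_pos: [0.6535, -0.0729, 0.1665]
eef_rot: [0.998, -0.058, -0.0, -0.0]
ft_force: [-0.5, -0.4, -1.2]
width: 0.0209
grip_force: 40.0
```

drive_tool(series=[[[0.5, 3, 0], 0], [[0, 2, 0], 0], [[0, 1, 0], 0], [[0, 0.4, 0], 0], [[0, 0, -1], 0], [[0, 0, -0.9], 0], [[0, 0, 0], 0], [[0, 0, 0], 0], [[0, 0, 0], 0], [[0, 0, 0], 0]])

```text
time: 33.2
ee_pos: [0.659, -0.0127, 0.1479]
eef_rot: [0.998, -0.06, 0.0, 0.0]
ft_force: [0.3, 0.6, -0.3]
width: 0.0208
grip_force: 40.0
```

```bash
python3 - <<'E'
from h import *
import pickle
s=r.read_state();print(s['ee_pos'],np.degrees(2*np.arctan2(s['eef_rot'][1],s['eef_rot'][0])))
c=cam('wrist'); save(c,'w12.png'); pickle.dump(c,open('w12.pkl','wb'))
e=s['ee_pos']
print('tip',w2pix(c,[e[0],e[1],e[2]-.0726]),'shoulder',w2pix(c,[e[0],e[1],e[2]-.015]),'hole',w2pix(c,[.6586,-.0127,.063]))
cs=cam('scene'); save(cs,'s12.png'); pickle.dump(cs,open('s12.pkl','wb'))
q=w2pix(cs,[e[0],e[1],.063])[0].astype(int)
a=c['color'][130:280,220:420,::-1]; b=cs['color'][q[1]-75:q[1]+75,q[0]-100:q[0]+100,::-1]
print('scene crop org',q-[100,75])
cv2.imwrite('pics/v12.png',cv2.resize(np.hstack([a,b]),None,fx=2,fy=2,interpolation=cv2.INTER_CUBIC))
cv2.imwrite('pics/v12.png',np.vstack([cv2.resize(x,None,fx=4,fy=4,interpolation=cv2.INTER_CUBIC)[150:450] for x in(a,b)]))
E
```

```text
[ 0.65902932 -0.01269925  0.14785488] -6.841657713007885
tip [[316.24117202 215.87169398]] shoulder [[316.34297079 245.46142311]] hole [[316.29038868 211.79707714]]
scene crop org [226 149]
```

View pics/v12.png

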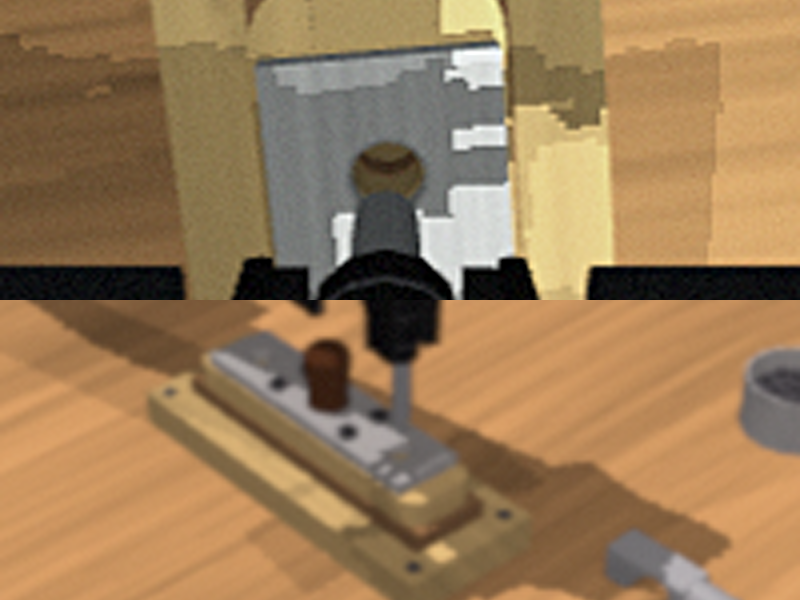

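The wrist crop shows the front hole at about (317,212), as predicted. The shank is on the same column and roughly 1 mm behind in x. I'll nudge +1 mm in x and insert gently.

drive_tool(series=[[[0.1, 0, 0], 0], [[0, 0, -0.6], 0], [[0, 0, -0.6], 0], [[0, 0, -0.6], 0], [[0, 0, -0.5], 0], [[0, 0, -0.5], 0], [[0, 0, -0.5], 0], [[0, 0, -0.4], 0], [[0, 0, -0.3], 0], [[0, 0, 0], 0]])

```text
time: 34.55
ee_pos: [0.6598, -0.0127, 0.1073]
eef_rot: [0.998, -0.06, -0.0, 0.0]
ft_force: [-0.4, -0.2, -0.2]
width: 0.0208
grip_force: 40.0
```

Sliding freely, 3 cm to go.

drive_tool(series=[[[0, 0, -0.5], 0], [[0, 0, -0.5], 0], [[0, 0, -0.5], 0], [[0, 0, -0.5], 0], [[0, 0, -0.4], 0], [[0, 0, -0.3], 0], [[0, 0, -0.2], 0], [[0, 0, -0.1], 0], [[0, 0, 0], 0], [[0, 0, 0], 0]])

```text
time: 35.8
ee_pos: [0.66, -0.0127, 0.0777]
eef_rot: [0.998, -0.06, 0.0, 0.0]
ft_force: [0.1, -0.1, -0.1]
width: 0.0207
grip_force: 40.0
```

drive_tool(series=[[[0, 0, -0.1], 0], [[0, 0, -0.1], 0], [[0, 0, 0], 0], [[0, 0, 0], 0], [[0, 0, 0], 0], [[0, 0, 0], 0], [[0, 0, 0], 0], [[0, 0, 0], 0], [[0, 0, 0], 0], [[0, 0, 0], 0]])

```text
time: 37.05
ee_pos: [0.6602, -0.0127, 0.0774]
eef_rot: [0.998, -0.06, 0.0, 0.0]
ft_force: [-6.6, -0.3, 13.4]
width: 0.0207
grip_force: 40.0
```

drive_tool(series=[[[0, 0, 0], 0], [[0, 0, 0], 0], [[0, 0, 0], 0], [[0, 0, 0], 0], [[0, 0, 0], 0], [[0, 0, 1], 0], [[0, 0, 3], 0], [[0, 0, 4], 0], [[0, 0, 4], 0], [[0, 0, 2], 0]], hand=0)

```text
time: 38.3
ee_pos: [0.6607, -0.0125, 0.2187]
eef_rot: [0.998, -0.06, 0.002, -0.0]
ft_force: [-0.9, 0.1, 0.1]
width: 0.0869
grip_force: 0.0
```

Home: 13 N contact at the predicted height. On to the second pin.

drive_tool(series=[[[-0.8, -2, 0], 0], [[-1.3, -4, 0], 0], [[-1.4, -4, 0], 0], [[-1.4, -4, 0], 0], [[-1.4, -4, 0], 0], [[-1.4, -4, 0], 0], [[-1.4, -4, 0], 0], [[-1.4, -4, 0], 0], [[-1, -3, 0], 0], [[-0.5, -2, 0], 0]])

```text
time: 39.55
ee_pos: [0.5372, -0.3655, 0.2136]
eef_rot: [0.998, -0.061, -0.001, -0.0]
ft_force: [0.9, 1.5, -0.3]
width: 0.0871
grip_force: 0.0
```

drive_tool(series=[[[-0.3, -0.6, 0], 0], [[0, 0, 0], 0], [[0, 0, 0], 0], [[0, 0, 0], 0], [[0, 0, 0], 0], [[0, 0, 0], 0], [[0, 0, 0], 0], [[0, 0, 0], 0], [[0, 0, 0], 0], [[0, 0, 0], 0]])

```text
time: 40.8
ee_pos: [0.5369, -0.3688, 0.2156]
eef_rot: [0.998, -0.06, -0.0, 0.0]
ft_force: [-0.4, -0.1, -0.9]
width: 0.0867
grip_force: 0.0
```

```bash
python3 - <<'E'
from h import *
import pickle
s=r.read_state();print(s['ee_pos'])
c=cam('wrist'); save(c,'w13.png'); pickle.dump(c,open('w13.pkl','wb'))
# visible dark heads / empty front hole near expectations
for X in[(.606,-.3775,.062),(.5366,-.3691,.062),(.5366,-.3691,.106)]: print(w2pix(c,X))
m=(c['color'][130:258,250:390].max(2)<45).astype(np.uint8)
n,l,st,ce=cv2.connectedComponentsWithStats(m)
for a,b in zip(st,ce):
  if a[4]>20: print((a[:2]+[250,130]).tolist(),a[2:].tolist(),(b+[250,130]).round(1))
# scene view: heads
cs=cam('scene'); save(cs,'s13.png'); pickle.dump(cs,open('s13.pkl','wb'))
E
```

```text
[ 0.53685646 -0.36876357  0.21555167]
[[316.64440043 120.47240935]]
[[316.51234518 192.08348163]]
[[316.60928253 203.42532141]]
[250, 130] [140, 128, 17320] [319.6 193.3]
[304, 184] [24, 32, 600] [315.7 199.4]
```

drive_tool(series=[[[0, 0, -2], 0], [[0, 0, -2.5], 0], [[0, 0, -2.5], 0], [[0, 0, -2.5], 0], [[0, 0, -2], 0], [[0, 0, -1.4], 0], [[0, 0, -0.7], 0], [[0, 0, -0.3], 0], [[0, 0, 0], 0], [[0, 0, 0], 0]])

```text
time: 42.15
ee_pos: [0.5372, -0.3689, 0.0773]
eef_rot: [0.998, -0.06, 0.0, 0.0]
ft_force: [-0.3, -0.3, 0.7]
width: 0.0868
grip_force: 0.0
```

drive_tool(series=[[[0, 0, 0], 0], [[0, 0, 0], 0], [[0, 0, 0], 0], [[0, 0, 0], 0], [[0, 0, 0], 0], [[0, 0, 0], 0], [[0, 0, 0], 0], [[0, 0, 0], 0], [[0, 0, 0], 0], [[0, 0, 0], 0]], hand=1, newtons=40)

```text
time: 43.4
ee_pos: [0.5369, -0.3687, 0.0766]
eef_rot: [0.998, -0.06, 0.0, 0.0]
ft_force: [0.2, -0.7, 0.5]
width: 0.0212
grip_force: 40.0
```

drive_tool(series=[[[0, 0, 2], 0], [[0, 0, 4], 0], [[0, 0, 3], 0], [[-0.2, 2, 0], 0], [[-0.3, 4, 0], 0], [[-0.3, 5, 0], 0], [[-0.3, 5, 0], 0], [[-0.3, 5, 0], 0], [[-0.3, 5, 0], 0], [[0, 4, 0], 0]])

```text
time: 44.65
ee_pos: [0.5188, -0.0657, 0.1665]
eef_rot: [0.998, -0.059, -0.0, 0.0]
ft_force: [0.6, 0.1, -0.6]
width: 0.0209
grip_force: 40.0
```

drive_tool(series=[[[0, 3, 0], 0], [[0, 2, 0], 0], [[0, 1, 0], 0], [[0, 0.1, 0], 0], [[0, 0, -1], 0], [[0, 0, -0.9], 0], [[0, 0, 0], 0], [[0, 0, 0], 0], [[0, 0, 0], 0], [[0, 0, 0], 0]])

```text
time: 45.9
ee_pos: [0.52, -0.0077, 0.1478]
eef_rot: [0.998, -0.06, 0.0, 0.0]
ft_force: [0.4, 0.3, -1.0]
width: 0.0211
grip_force: 40.0
```

```bash
python3 - <<'E'
from h import *
import pickle
s=r.read_state();e=s['ee_pos'];print(e)
c=cam('wrist'); save(c,'w14.png'); cs=cam('scene'); save(cs,'s14.png')
print('tip',w2pix(c,[e[0],e[1],e[2]-.0726]),'hole',w2pix(c,[.5186,-.0077,.063]))
a=cv2.resize(c['color'][130:280,220:420,::-1],None,fx=3,fy=3,interpolation=cv2.INTER_CUBIC)[:300]
f=w2pix(cs,[.589,-.01,.07])[0].astype(int);print(f)
b=cv2.resize(cs['color'][f[1]-50:f[1]+50,f[0]-100:f[0]+100,::-1],None,fx=3,fy=3,interpolation=cv2.INTER_CUBIC)
cv2.imwrite('pics/v14.png',np.vstack([a,b]))
E
```

```text
[ 0.52003005 -0.00772459  0.14779894]
tip [[316.23390394 215.86897355]] hole [[316.39997928 213.01714961]]
[308 209]
```

View pics/v14.png

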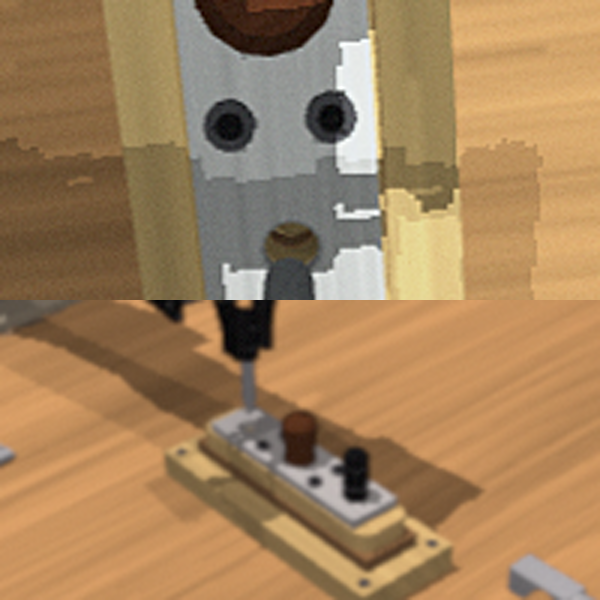

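The first pin is seated. The rear hole is at (317,213), and the second pin sits just behind it with the same small offset as before.

drive_tool(series=[[[0.1, 0, 0], 0], [[0, 0, -0.6], 0], [[0, 0, -0.6], 0], [[0, 0, -0.6], 0], [[0, 0, -0.5], 0], [[0, 0, -0.5], 0], [[0, 0, -0.5], 0], [[0, 0, -0.4], 0], [[0, 0, -0.3], 0], [[0, 0, 0], 0]])

```text
time: 47.25
ee_pos: [0.5208, -0.0077, 0.1074]
eef_rot: [0.998, -0.06, -0.0, 0.0]
ft_force: [-0.6, -0.2, -0.5]
width: 0.0213
grip_force: 40.0
```

drive_tool(series=[[[0, 0, -0.5], 0], [[0, 0, -0.5], 0], [[0, 0, -0.5], 0], [[0, 0, -0.5], 0], [[0, 0, -0.4], 0], [[0, 0, -0.3], 0], [[0, 0, -0.2], 0], [[0, 0, -0.1], 0], [[0, 0, 0], 0], [[0, 0, 0], 0]])

```text
time: 48.5
ee_pos: [0.5208, -0.008, 0.0776]
eef_rot: [0.998, -0.06, -0.0, 0.0]
ft_force: [0.1, -2.9, -1.8]
width: 0.0206
grip_force: 40.0
```

drive_tool(series=[[[0, 0, -0.1], 0], [[0, 0, -0.1], 0], [[0, 0, 0], 0], [[0, 0, 0], 0], [[0, 0, 0], 0], [[0, 0, 0], 0], [[0, 0, 0], 0], [[0, 0, 0], 0], [[0, 0, 0], 0], [[0, 0, 0], 0]])

```text
time: 49.75
ee_pos: [0.5211, -0.0079, 0.0773]
eef_rot: [0.998, -0.06, 0.0, 0.001]
ft_force: [-9.3, -4.0, 19.9]
width: 0.021
grip_force: 40.0
```

drive_tool(series=[[[0, 0, 0], 0], [[0, 0, 0], 0], [[0, 0, 0], 0], [[0, 0, 0], 0], [[0, 0, 0], 0], [[0, 0, 1], 0], [[0, 0, 3], 0], [[0, 0, 4], 0], [[0, 0, 4], 0], [[0, 0, 3], 0]], hand=0)

```text
time: 51.0
ee_pos: [0.5212, -0.0075, 0.2282]
eef_rot: [0.998, -0.06, 0.001, 0.0]
ft_force: [-0.1, -0.2, -0.8]
width: 0.0869
grip_force: 0.0
```

drive_tool(series=[[[-1, -3, 1], 0], [[-1, -4, 1], 0], [[-1, -4, 0], 0], [[-1, -4, 0], 0], [[0, -4, 0], 0], [[0, -3, 0], 0], [[0, -2, 0], 0], [[0, 0, 0], 0], [[0, 0, 0], 0], [[0, 0, 0], 0]])

```text
time: 52.25
ee_pos: [0.4812, -0.2464, 0.2457]
eef_rot: [0.998, -0.059, 0.0, -0.0]
ft_force: [-0.2, -0.5, -0.0]
width: 0.0868
grip_force: 0.0
```

```bash
python3 - <<'E'
from h import *
c=cam('scene'); save(c,'s15.png'); t=cam('top'); save(t,'t15.png')
for X in[(.6586,-.0127),(.5186,-.0077)]:
    lo=w2pix(c,[*X,.063])[0]; hi=w2pix(c,[*X,.107])[0]
    u,v=((lo+hi)/2).round().astype(int)
    m=(c['color'][v-30:v+30,u-14:u+14].max(2)<50).astype(np.uint8)
    n,l,st,ce=cv2.connectedComponentsWithStats(m); k=1+st[1:,4].argmax()
    print('head under/top exp',lo.round(1),hi.round(1),'blob',(st[k][:2]+[u-14,v-30]).tolist(),st[k][2:].tolist(),(ce[k]+[u-14,v-30]).round(1))
    g=cv2.cvtColor(c['color'],cv2.COLOR_RGB2GRAY)[v-24:v+24:2,u]; print(g.tolist(), v-24)
import pickle
t0=pickle.load(open('top0.pkl','rb'))['color'].astype(int)
for n,(a,b,x,y) in dict(tin=(115,150,212,250),hammer=(95,135,300,402),shears=(290,332,375,485)).items():
    print(n,np.median(abs(t['color'][a:b,x:y].astype(int)-t0[a:b,x:y])),abs(t['color'][a:b,x:y].astype(int)-t0[a:b,x:y]).mean())
E
```

```text
head under/top exp [326.7 223.9] [326.8 209.2] blob [320, 209] [10, 17, 114] [325.9 216.9]
[157, 158, 157, 148, 155, 159, 151, 125, 25, 19, 14, 20, 17, 8, 22, 22, 37, 177, 190, 161, 107, 167, 138, 117] 193
head under/top exp [291.8 200.3] [291.1 186.2] blob [288, 186] [7, 16, 87] [290.8 193.7]
[160, 157, 152, 147, 151, 148, 149, 158, 88, 18, 14, 22, 21, 14, 14, 25, 33, 177, 188, 185, 142, 129, 114, 107] 169
tin 9.0 9.511027568922305
hammer 12.0 11.478839869281046
shears 9.0 16.343722943722945
```

```bash
python3 -c "
from bench import r
print(r.close_job())"
```

```text
the job is handed in; nothing more can be done
None
```

The job is handed in: backer, arm board and template are stacked on the jig with both pins pushed home and everything released, at about 52 s of the 128 s; the arm never went near the hammer, tin or shears.

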